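Free the ratchet and push the hold-down arm onto the dish

TASK

The raised arm of the small bench press is locked by its ratchet pawl. With a fingertip press down the tail of the pawl until it is free of the teeth, and only then push the arm down by its handle bar, all the way home, so that its pad sits on the lid of the covered dish; leave the arm down and the pawl free. Only press and push: do not grip, lift or raise anything, and leave the dish in its nest and the glassware and other things on the bench where they stand.

Things in the scene. Friction and masses are not known exactly. Their poses are not given: they have to be found in the camera images.
- press_base: bench press: grey base plate 70 (its x) x 300 (its y) x 12 mm, fixed to the worktop, with aluminium uprights. Origin: centre of the plate's underside. Its +y runs from the pawl end to the handle end (within 0.3 rad of world +y); z up. Arm and pawl swing in its y-z plane (x = 0). Arm hinge: y -40, z 85 mm. Pawl pivot: y -102, z 131, between uprights 36 mm wide over all, tops at z 139
- hinge_axis (a point): the middle of the arm's hinge axis (fixed to the base), 85 mm above the worktop; axes as the base
- press_arm (a joint): angle of the steel arm (16 wide, 14 mm thick), rad: 0 = level, home on its lower stop, rubber pad on the dish's lid; grows as the handle rises; starts at 0.80 to 0.90. The hinge is stiff: the arm stays where it is left, neither falls nor springs; pushing it down at the handle takes about 2 to 5 N. While the pawl is in the teeth it is blocked near 0.75
- handle_bar (a point): centre of the black handle bar at the arm's free end, 160 mm from the hinge axis: a round bar 17 mm in diameter, 70 mm long, parallel to the hinge axis. 85 mm above the worktop when the arm is home
- pawl (a joint): angle of the ratchet pawl, a dark steel rocker 12 mm wide whose toe hooks the teeth of the arm's hub, rad: 0 = in the teeth; grows as its tail is pressed down; the toe is clear of the teeth from 0.17, free for certain beyond 0.2; stop at 0.36. Its pivot is stiff: it stays where it is left. Pressing it takes about 4 N
- pawl_tail (a point): middle of the upper face of the pawl's tail, a flat ribbed thumb plate 28 (x) x 26 (y) mm, at the base's -y end, 46 mm from the pawl's pivot; press it straight down. At the start 136 mm above the worktop; it goes down 16 mm to the stop
- petri_dish: covered glass dish, 65 mm across and 15 high, loose in the nest under the arm's pad; origin: centre of its underside
- nest (a point): centre of the nest, a low aluminium ring on the base (outer radius 39, 6 mm high) at the base's y +40; at mid height of the dish, 19.5 mm above the worktop
- dropper_bottle: bystander: small brown dropper bottle, 28 mm across, 84 high, close behind the press; origin at the centre of its underside
- stopper: bystander: rubber stopper, 29 mm across, 25 high, close behind the press, beside its uprights; origin at the centre of its underside
- weighing_bottle: bystander: small glass bottle with lid, 35 mm across, 65 high, right of the press; origin at the centre of its underside
- conical_flask: bystander: conical flask, 83 mm across, 130 high, left of the press; origin at the centre of its underside
- volumetric_flask: bystander: round flask with a long stoppered neck, 66 mm across, 173 high, at the far right; origin at the centre of its underside
- ph_strips: bystander: small carton 26 x 60 x 45 mm, at the right; origin at the centre of its underside
Not all that is in view belongs to the job. There is more than one size of the petri_dish; the one meant has the size given above.

How it is judged:
On the way, in this order (a step that is already met when the one before it is completed fails the run):
1. the pawl is pressed free of the teeth while the arm is still up (value of joint pawl above 0.2 rad and value of joint press_arm above 0.7 rad), for 0.1 s.
2. the arm is pushed down fully home (value of joint press_arm below 0.035 rad and value of joint pawl above 0.2 rad), for 0.2 s.
At the end, for the whole second after the job is handed in: the arm is down within 0.035 rad of its lower stop (the pad within 3 mm of the lid), the pawl is still free (over 0.2 rad), and the dish lies flat in its nest, within 8 mm of the centre (all of step 2 and horizontal distance between petri_dish and nest below 0.008 m and angle between petri_dish's own z axis and vertical below 0.1 rad); the robot touches nothing.
It fails at once if the arm is raised well above where it stood (over 0.98 rad) (value of joint press_arm above 0.98 rad).
It fails at once if the dish is lifted or pushed out of its nest (moved over 10 mm) (distance of petri_dish from where it was at the start of the episode above 0.01 m).
It fails at once if a bystander is carried, lifted or knocked (moved over 25 mm) (distance of any of dropper_bottle, stopper, weighing_bottle, conical_flask, volumetric_flask, ph_strips from where it was at the start of the episode above 0.025 m).
It also fails if it takes over 42 s, if anything falls off the work surface, if the arm or the gripper's body presses on something with over 40 N, if the wrist force passes 120 N, or if a joint passes its speed limit or range.

ROBOT

A 7-joint arm with a two-finger parallel gripper is mounted at the origin on a cart in front of the work surface, level with it; the furniture and walls round the work are solid. World frame = base frame: x ahead of the robot, y to its left, z up, the work surface at z = 0. Lengths are in m, angles in rad, forces in N, time in s.
With the tool pointing down it reaches from about 0.4 to 0.85 m from the base axis. Payload 4.5 kg.
Tool frame: the origin (TCP) lies midway between the tips of the shut fingers; the grasp point (between the pads) lies 19 mm behind it (robot.grasp_offset is the distance from the TCP to the grasp point, in m); z points along the fingers, y is the line along which they close (so a half turn about z gives the same grasp; the last joint's range is limited). The gripper opens to 88 mm and grips with 3 to 60 N. Pads are 18 mm wide; open, the fingers measure 123 mm over their backs; the gripper's body (75 mm by 187 mm) begins 45 mm behind the grasp point.
Start: joints at [-1.25, 0.689, -0.195, 1.565, 0.157, 0.902, -0.215], TCP at [0.177, 0.6, 0.239] pointing down, gripper open.
Joint ranges: [-3.01, 3.01], [-0.46, 2.08], [-1.47, 1.51], [0.13, 2.56], [-1, 4.14], [0.04, 2.09], [-2.66, 2.66]. Speed limits (rad/s): [2.57, 2.57, 3.14, 3.14, 3.14, 3.14, 3.14].

INTERFACE

Orientations are given as a unit quaternion [w, x, y, z].
In Python, from plant import robot gives the robot as it stands.
- The arm moves only by the shell command python3 -m handwheel 'ROWS' [OPENING] [FORCE]. ROWS is JSON, a list of rows, each a list of 2 entries, a list of its own where there are three numbers: the shift along the tool's x, y, z in m, then the turn about the tool's z in degrees. A call has 1 to 5 rows; each row is the pose to reach, as a shift and turn from the pose commanded when the call began, along the tool's axes at that moment; what a row does not reach only later rows make up. A row lasts 1/10 s, in which the tool goes at most 50 mm and 8.59 degrees, less where a joint would pass 70% of its speed; a pose out of reach is approached as far as the arm can. A call with a gripper value outside its range is refused whole. OPENING is the opening, from -1 (shut) to 1 (fully open), set as the call begins (- or left out, the last holds). The fingers move at their own pace and stop on an object; FORCE is the grip in N (left out, the last holds). Time passes only in rows, so rows that repeat a pose let the fingers close. It gives the time, the measured TCP pose, the force, the opening and the grip force at its end, in the units of the state.
- robot.read_state(): the state, without advancing time (a new reading comes with each control period).
- robot.snapshot(name): name is "scene" or "top" or "wrist"; returns a dict with "color" (400x640x3 uint8, red, green, blue), "mtx" (3x3 intrinsics, pixels), "dist_coeffs" ([k1, k2, p1, p2, k3] as OpenCV has them; the pictures are not rectified), "position" and "attitude" of the camera in the world. Camera axes: x right, y down, z forward; pixel columns grow to the right and rows downward; lengths in m; the calibration is good to about 2 mm. A picture is of the moment at which its call begins. There is no depth.
- robot.finish_job(): hands the job in; it is judged then, once.
The state is a dict: "clock": time; "q": joint angles; "dq": joint speeds; "effort": joint torques, N m; "ee_pos": TCP position; "orientation": TCP orientation; "ft_force": force on the tool from outside, world axes, zero at the start; "torque": the same for the moment, N m; "width": finger opening in m; "gripper_force": force on a finger pad.
Only numpy, scipy, OpenCV 4.12 (cv2) and the standard library are available. Lean on these libraries where they do the work, as an engineer would, in place of code of your own. Each camera call takes 0.05 s, during which the arm holds its last target. There are 200 camera calls.

## Working session

There is one attempt and no reset: what is moved stays moved. The work goes in short steps, Python scripts to look and compute and a shell command to move; the robot and the scene stay as the last step left them, time stands still between calls to the robot, and variables do not carry over. Pictures are saved under pics/ and viewed, at most 10 in all, crops included, and the job is handed in when it is done.

```bash
ls; mkdir -p pics; python3 - <<'E'
from plant import robot
import cv2,numpy as np
s=robot.read_state(); print({k:np.round(s[k],3) for k in s})
for n in("scene","top"):
    d=robot.snapshot(n); cv2.imwrite(f"pics/{n}0.png",d["color"][:,:,::-1]); print(n,d["position"],d["attitude"],d["mtx"],d["dist_coeffs"])
E
```

```text
pics
{'clock': np.float64(0.0), 'q': array([-1.25 ,  0.69 , -0.195,  1.566,  0.157,  0.902, -0.215]), 'dq': array([ 0.001,  0.001,  0.001, -0.002,  0.001, -0.   ,  0.   ]), 'effort': array([-0.0000e+00, -5.2756e+01, -1.2670e+00, -1.5343e+01, -5.3000e-02,
        6.0000e-03,  0.0000e+00]), 'ee_pos': array([0.177, 0.599, 0.238]), 'orientation': array([-0.   ,  0.143,  0.99 , -0.001]), 'ft_force': array([0.991, 0.605, 0.078]), 'torque': array([-0.028, -0.042, -0.011]), 'gripper_force': np.float64(0.0), 'width': np.float64(0.088)}
scene [-0.18763512  1.2128921   1.06791501] [ 0.12100194 -0.25147611  0.85442721 -0.4382607 ] [[487.24316005   0.         312.91876448]
 [  0.         487.24316005 200.37222582]
 [  0.           0.           1.        ]] [-0.00957455  0.          0.          0.          0.        ]
top [0.24212535 0.12454182 1.58600443] [-0.06169662  0.70574584 -0.70254126  0.06746936] [[453.17725953   0.         321.38904972]
 [  0.         453.17725953 197.37072016]
 [  0.           0.           1.        ]] [0.03291458 0.         0.         0.         0.        ]
```

View pics/scene0.png

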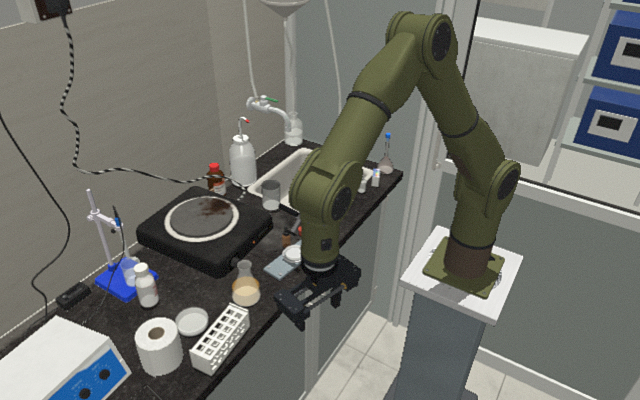

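View pics/top0.png

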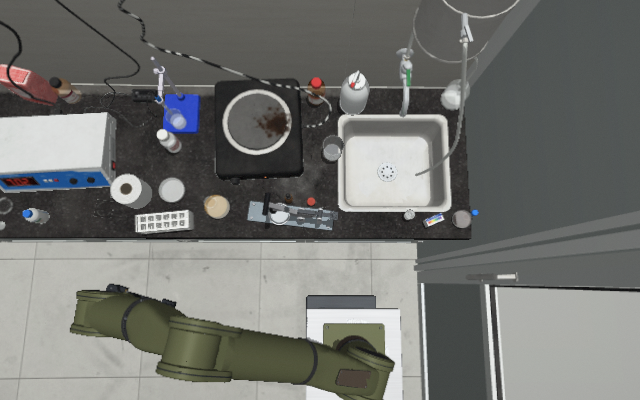

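The top view shows the press at about (248–337, 200–230). Its handle bar is at about (266,210) and its pawl end is at the right, about (325,217). Things that could be taken for the dish: the dish in the nest at (280,214), the loose larger dish at (172,189), and the beaker at (333,148). The one in the nest is the one meant. Next, one close crop.

```bash
cat > h.py <<'E'
import cv2,numpy as np
from scipy.spatial.transform import Rotation as R
def ray(d,u,v):
    p=cv2.undistortPoints(np.array([[[u,v]]],float),d["mtx"],np.array(d["dist_coeffs"]))[0,0]
    w=np.array(d["attitude"]); r=R.from_quat(np.r_[w[1:],w[0]]).apply([p[0],p[1],1])
    return np.array(d["position"]),r
def onz(d,u,v,z):
    o,r=ray(d,u,v); return o+r*(z-o[2])/r[2]
def proj(d,P):
    w=np.array(d["attitude"]); Rm=R.from_quat(np.r_[w[1:],w[0]]).as_matrix().T
    rv=cv2.Rodrigues(Rm)[0]; t=-Rm@np.array(d["position"])
    return cv2.projectPoints(np.array(P,float).reshape(-1,1,3),rv,t,d["mtx"],np.array(d["dist_coeffs"]))[0].reshape(-1,2)
E
python3 - <<'E'
from plant import robot
from h import *
import pickle
d=robot.snapshot("top"); pickle.dump(d,open("top.pkl","wb"))
c=d["color"][190:240,240:350,::-1]
cv2.imwrite("pics/crop1.png",cv2.resize(c,None,fx=7,fy=7,interpolation=cv2.INTER_CUBIC))
for p in((248,202),(246,219),(337,210),(333,229)): print(p,onz(d,*p,.012))
E
```

```text
(248, 202) [0.51539745 0.37029318 0.012     ]
(246, 219) [0.45509821 0.37524067 0.012     ]
(337, 210) [0.48848705 0.05714654 0.012     ]
(333, 229) [0.42137964 0.07127473 0.012     ]
```

View pics/crop1.png

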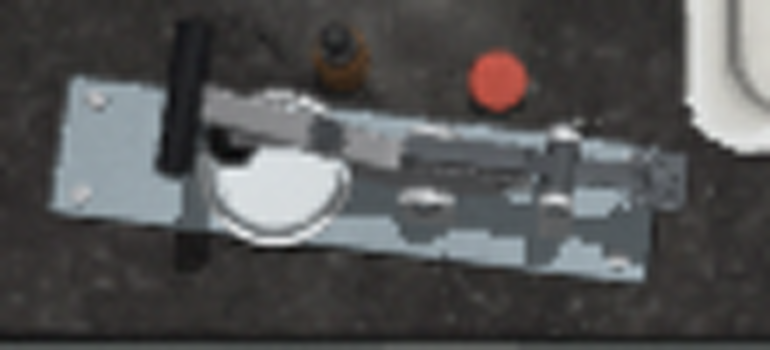

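The crop shows the plate with corners at crop (72,75), (52,210), (645,280). The handle bar is centred at about (182,97), the tail plate at (663,178), and the dish at (280,195) in its ring. The bottle is at (341,60) and the stopper at (498,80).

```bash
python3 - <<'E'
from h import *
import pickle
from plant import robot
d=pickle.load(open("top.pkl","rb"))
P=lambda x,y,z: onz(d,240+(x+.5)/7-.5,190+(y+.5)/7-.5,z)
a,b,c=P(72,75,.012),P(52,210,.012),P(645,280,.012)
e=b-c; yaw=np.arctan2(-e[0],e[1]); print("yaw",yaw,np.linalg.norm(e),np.linalg.norm(a-b))
ctr=(a+c)/2; ctr[2]=0
ex=np.array([np.cos(yaw),np.sin(yaw),0]); ey=np.array([-np.sin(yaw),np.cos(yaw),0]);ez=np.array([0,0,1])
print("ctr",ctr)
T=P(663,178,.136); print("tail",T,"in base",(T-ctr)@ex,(T-ctr)@ey)
B=lambda x,y,z: ctr+ex*x+ey*y+ez*z
print("tail by model",B(0,-148,0) if 0 else B(0,-.148,.136))
for th in(.8,.85,.9):
    H=B(0,-.04+.16*np.cos(th),.085+.16*np.sin(th)); u=proj(d,H)[0]; print(th,H,(u-[240,190])*7+3)
print("home",B(0,.12,.085))
print("stopper",P(498,80,.025),"bottle",P(341,45,.084))
s=robot.read_state(); o=s["orientation"]; M=R.from_quat(np.r_[o[1:],o[0]]).as_matrix(); print(M.round(3), s["ee_pos"])
np.savez("geo.npz",ctr=ctr,ex=ex,ey=ey,T=T)
E
```

```text
yaw -0.11353748835287526 0.29784744159234716 0.06888627816479694
ctr [0.470457   0.21986968 0.        ]
tail [0.45268747 0.071271   0.136     ] in base -0.0008198215720061457 -0.1496551052276981
tail by model [0.45368953 0.07282257 0.136     ]
0.8 [0.47855445 0.29088258 0.19977697] [172.16818104  97.01731077]
0.85 [0.47788876 0.28504464 0.20520486] [183.97058214  96.49522448]
0.9 [0.47719317 0.27894446 0.21033231] [196.53391353  96.15488515]
home [0.48405225 0.33909706 0.085     ]
stopper [0.51782624 0.14957646 0.025     ] bottle [0.5241184  0.22433058 0.084     ]
[[-0.959  0.283 -0.   ]
 [ 0.283  0.959 -0.001]
 [-0.    -0.001 -1.   ]] [0.17668021 0.5990126  0.23810487]
```

```bash
python3 -m handwheel '[[[0,0,-0.05],0],[[-0.04,-0.04,-0.06],0],[[-0.07,-0.07,-0.06],0],[[-0.105,-0.105,-0.06],0],[[-0.14,-0.14,-0.06],0]]' -1 10; python3 -m handwheel '[[[-0.035,-0.035,0],0],[[-0.07,-0.07,0],0],[[-0.1,-0.1,0],0],[[-0.135,-0.135,0],0],[[-0.135,-0.135,0],0]]'
```

```text
clock: 0.65
ee_pos: [0.2721, 0.4237, 0.2987]
orientation: [0.0, 0.143, 0.99, -0.0]
ft_force: [0.6, 1.0, -1.2]
width: 0.0504
gripper_force: 0.0
clock: 1.15
ee_pos: [0.3659, 0.2505, 0.2984]
orientation: [0.001, 0.149, 0.989, -0.002]
ft_force: [-1.0, -0.1, -0.4]
width: 0.0101
gripper_force: 0.0
```

```bash
python3 -m handwheel '[[[-0.034,-0.036,0],0],[[-0.067,-0.073,0],0],[[-0.1,-0.11,0],0],[[-0.134,-0.146,0],0],[[-0.134,-0.146,0.04],0]]'; python3 -m handwheel '[[[0,0,0.04],0],[[0,0,0.06],0],[[0,0,0.06],0],[[0,0,0.06],0]]'; python3 - <<'E'
from plant import robot
from h import *
s=robot.read_state(); o=s["orientation"]; M=R.from_quat(np.r_[o[1:],o[0]]).as_matrix(); g=np.load("geo.npz")
tg=(g["T"]+g["ctr"]-.148*g["ey"])/2; tg[2]=.137
print(s["ee_pos"],s["width"],tg,M.T@(tg-s["ee_pos"]))
d=robot.snapshot("wrist"); cv2.imwrite("pics/w1.png",d["color"][:,:,::-1])
E
```

```text
clock: 1.65
ee_pos: [0.4563, 0.0737, 0.2613]
orientation: [0.006, 0.149, 0.989, 0.0]
ft_force: [0.5, 0.6, -0.3]
width: 0.0002
gripper_force: 0.0
clock: 2.05
ee_pos: [0.4501, 0.0807, 0.199]
orientation: [-0.0, 0.143, 0.99, 0.0]
ft_force: [0.3, -0.2, -0.1]
width: 0.0004
gripper_force: 0.0
[0.45013441 0.08068703 0.19896694] 0.0004133363819596633 [0.4531885  0.07204679 0.137     ] [-0.00538244 -0.00744326  0.06196378]
```

View pics/w1.png

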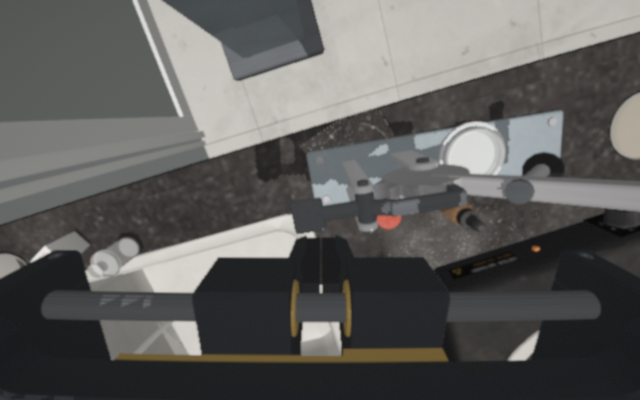

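The wrist view shows the tail plate centred at about (308,215), just ahead of the shut fingertips at (320,240). I'll cross-check its position from this view, then press.

```bash
python3 - <<'E'
from plant import robot
from h import *
d=robot.snapshot("wrist"); print(onz(d,308,215,.136))
E
python3 -m handwheel '[[[-0.005,-0.007,0.0],0],[[-0.005,-0.008,0.02],0],[[-0.005,-0.008,0.04],0],[[-0.005,-0.008,0.055],0],[[-0.005,-0.008,0.055],0]]'
```

```text
[0.44880744 0.071295   0.136     ]
clock: 2.65
ee_pos: [0.4523, 0.0702, 0.1432]
orientation: [-0.001, 0.143, 0.99, -0.0]
ft_force: [-0.3, -0.4, 0.3]
width: 0.0003
gripper_force: 0.0
```

```bash
python3 -m handwheel '[[[0,0,0.005],0],[[0,0,0.009],0],[[0,0,0.013],0],[[0,0,0.017],0],[[0,0,0.021],0]]';  python3 -m handwheel '[[[0,0,0.001],0],[[0,0,0.001],0],[[0,0,0.001],0]]'
```

```text
clock: 3.15
ee_pos: [0.4535, 0.0714, 0.1229]
orientation: [0.001, 0.143, 0.99, 0.001]
ft_force: [0.7, 1.1, 4.0]
width: 0.0006
gripper_force: 2.4
clock: 3.45
ee_pos: [0.4534, 0.0716, 0.1223]
orientation: [0.001, 0.143, 0.99, 0.001]
ft_force: [0.6, -1.1, 10.2]
width: 0.0005
gripper_force: 5.2
```

```bash
python3 -m handwheel '[[[0,0,-0.045],0],[[0,0,-0.09],0],[[0,0,-0.135],0],[[0.01,0.04,-0.15],0],[[0.018,0.08,-0.15],0]]';  python3 -m handwheel '[[[0.008,0.045,0],0],[[0.015,0.09,0],0],[[0.0195,0.133,0],0],[[0.0195,0.133,0.02],0],[[0.0195,0.133,0.03],0]]'; python3 - <<'E'
from plant import robot
from h import *
import pickle
a=pickle.load(open("top.pkl","rb"))["color"][195:235,240:345,::-1]
b=robot.snapshot("top")["color"][195:235,240:345,::-1]
s=robot.snapshot("scene")["color"][180:300,220:380,::-1]
f=lambda i,k:cv2.resize(i,None,fx=k,fy=k,interpolation=cv2.INTER_CUBIC)
cv2.imwrite("pics/c2.png",np.vstack([f(a,6),f(b,6)]))
E
```

```text
clock: 3.95
ee_pos: [0.4592, 0.1531, 0.2742]
orientation: [0.002, 0.145, 0.989, 0.001]
ft_force: [1.0, 0.3, -0.5]
width: 0.0002
gripper_force: 0.0
clock: 4.45
ee_pos: [0.4754, 0.2867, 0.2397]
orientation: [-0.001, 0.141, 0.99, -0.001]
ft_force: [-0.3, -0.7, -0.3]
width: 0.0001
gripper_force: 0.0
```

View pics/c2.png

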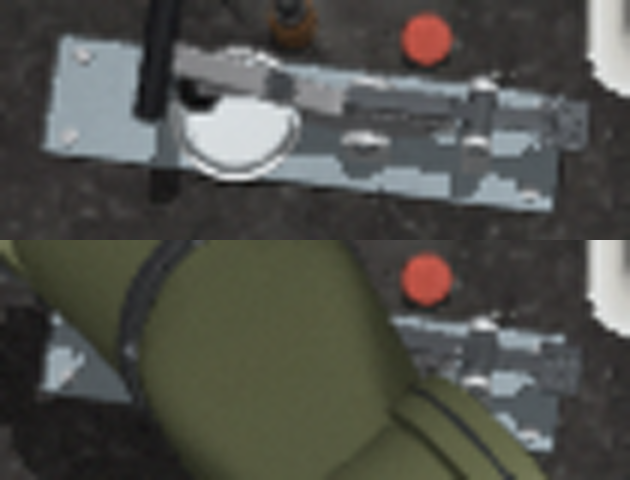

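The tail plate's end has moved from crop x 588 to 580, about 4 mm. That matches the pawl pressed to about 0.3 rad, and the 10 N reading suggests it reached the stop. Now I'll push the handle along its arc.

```bash
python3 -m handwheel '[[[0,0,0.018],0],[[0,0,0.027],0],[[0.001,0.008,0.035],0],[[0.003,0.016,0.044],0],[[0.004,0.022,0.053],0]]'; python3 -m handwheel '[[[0.001,0.006,0.01],0],[[0.002,0.011,0.02],0],[[0.003,0.015,0.03],0]]'
```

```text
clock: 5.05
ee_pos: [0.48, 0.3093, 0.1889]
orientation: [0.001, 0.143, 0.99, 0.001]
ft_force: [-0.4, 1.8, 4.9]
width: 0.0007
gripper_force: 2.5
clock: 5.35
ee_pos: [0.4819, 0.3272, 0.1592]
orientation: [0.002, 0.142, 0.99, 0.003]
ft_force: [1.4, 3.3, 4.9]
width: 0.0008
gripper_force: 2.4
```

```bash
python3 -m handwheel '[[[0,0.003,0.01],0],[[0.001,0.006,0.02],0],[[0.001,0.008,0.03],0],[[0.001,0.009,0.04],0],[[0.002,0.01,0.05],0]]'; python3 -m handwheel '[[[0,0.001,0.005],0],[[0,0.001,0.009],0],[[0,0.001,0.013],0],[[0,0.001,0.015],0],[[0,0.001,0.016],0]]'
```

```text
clock: 5.85
ee_pos: [0.4817, 0.3329, 0.1077]
orientation: [0.0, 0.143, 0.99, -0.0]
ft_force: [1.1, 1.4, 3.3]
width: 0.0006
gripper_force: 1.5
clock: 6.35
ee_pos: [0.4816, 0.3339, 0.0934]
orientation: [-0.0, 0.143, 0.99, -0.0]
ft_force: [-1.8, -1.2, 14.7]
width: 0.0006
gripper_force: 7.5
```

```bash
python3 -m handwheel '[[[0,0,0.001],0],[[0,0,0.001],0],[[0,0,0.001],0],[[0,0,0.001],0]]'; python3 -m handwheel '[[[0,0,-0.02],0],[[0,0,-0.06],0],[[0,0,-0.1],0],[[0,0.0,-0.14],0],[[0,0.04,-0.16],0]]'; python3 -m handwheel '[[[0.03,0.035,0],0],[[0.06,0.07,0],0],[[0.09,0.105,0],0],[[0.12,0.14,0],0],[[0.14,0.16,0],0]]';python3 -m handwheel '[[[0.03,0.035,0],0],[[0.06,0.07,0],0],[[0.09,0.105,0],0],[[0.1,0.11,0],0],[[0.1,0.11,0],0]]'; python3 - <<'E'
from plant import robot
from h import *
b=robot.snapshot("top")["color"][190:240,240:345,::-1]
s=robot.snapshot("scene")["color"][200:310,230:360,::-1]
f=lambda i,k:cv2.resize(i,None,fx=k,fy=k,interpolation=cv2.INTER_CUBIC)
t=f(b,6); u=cv2.resize(s,(330,279)); cv2.imwrite("pics/c3.png",np.vstack([t,np.pad(u,((0,0),(0,300),(0,0)))]))
E
```

```text
clock: 6.75
ee_pos: [0.4815, 0.334, 0.0933]
orientation: [0.0, 0.143, 0.99, -0.0]
ft_force: [-2.7, -1.1, 14.8]
width: 0.0002
gripper_force: 7.4
clock: 7.25
ee_pos: [0.4942, 0.3666, 0.2548]
orientation: [0.001, 0.146, 0.989, -0.003]
ft_force: [1.6, 0.6, -0.8]
width: 0.0005
gripper_force: 0.0
clock: 7.75
ee_pos: [0.4006, 0.5684, 0.2508]
orientation: [-0.001, 0.141, 0.99, -0.0]
ft_force: [-0.6, 0.6, 0.7]
width: 0.0006
gripper_force: 0.0
clock: 8.25
ee_pos: [0.3362, 0.7003, 0.25]
orientation: [-0.001, 0.141, 0.99, -0.001]
ft_force: [0.9, -0.1, -0.1]
width: 0.0009
gripper_force: 0.0
```

View pics/c3.png

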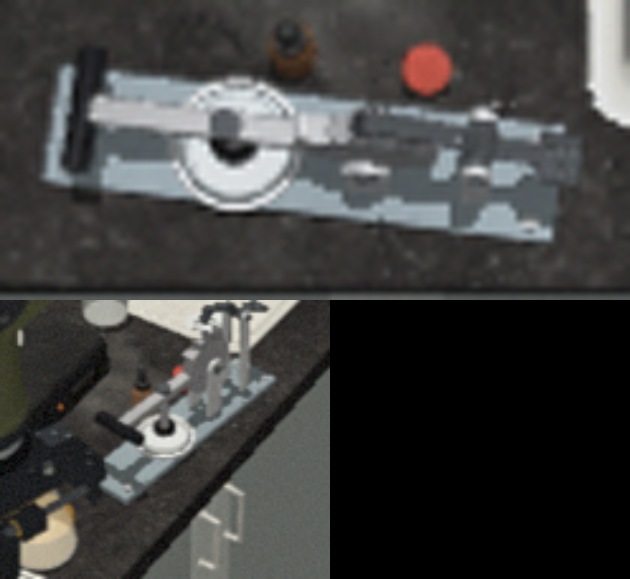

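The arm is level with its pad on the lid. The handle is at crop (84,110), the tail is still down with its end at crop x 580, and the bottle and stopper haven't moved. The gripper touches nothing, so I'm handing in.

```bash
python3 -c "
from plant import robot
print(robot.finish_job())"
```

```text
the job is handed in; nothing more can be done
None
```

I pressed the pawl free, pushed the arm home onto the dish lid, backed the gripper clear and handed the job in at about 8 s; the system did not report a verdict.

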